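Rock the pendulum angle gauge on the ridge to its mark

TASK

Pick up the wooden angle gauge by the grip on its top and stand it upright on the rounded ridge of the uneven block, the middle of its foot squarely across the ridge. Then, keeping hold, rock it sideways on the ridge until its swinging pointer settles within the width of the steel clip on the dial's rim. Finish while still holding it like that, steady, with its foot resting on the ridge, and leave the other things on the table where they are.

Things in the scene. Friction and masses are not known exactly. Their poses are not given: they have to be found in the camera images.
- gauge: Loose wooden angle gauge, 0.23 to 0.37 kg, 224 mm tall, standing on the table. Origin: centre of the foot's flat underside; x is the dial's face normal, turned 0 to 1 rad left of world +x at the start. Foot 30 (x) x 90 (y) x 12 (z) mm. A 14 mm wide stem, then an upright round dial 140 mm across, 8 mm thick, white faces, centre at z = 105 mm. On top a wooden grip, 18 mm thick in x, 45 mm wide in y, from z = 172 to 224 mm, pinched across x.
- gauge_foot (a point): Centre of the underside of the gauge's foot (the gauge's origin).
- gauge_grip (a point): Centre of the grip block, 198 mm above the underside of the foot, on the gauge's z axis.
- pointer (a joint): The dark steel pointer: a 60 mm pendulum with a round bob, one on each face of the dial on one free, lightly damped axle through the dial's centre (along gauge x, z = 105 mm). It always hangs plumb (settles in 2 to 3 s after a movement). Value in rad relative to the dial: 0 with the gauge upright, positive towards the dial's -y side; it equals the angle by which the gauge is turned about its own +x axis (top leaning to its -y side). It is light: keep the fingers off it.
- pointer_tip (a point): Lower tip of the pointer, 60 mm from the axle.
- clip (a joint): The mark: a dark steel rider clip, 8 mm wide, jutting 14 mm out, gripping the lower rim of the dial, standing off towards the dial's -y side by 0.2 to 0.45 rad. Value in rad, measured from the dial's lowest point like the pointer, so the pointer is on the mark when both values are equal. It sits tight on the rim: it is not to be moved and takes over 15 N to shift.
- clip_mark (a point): The point of the mark, in the middle of the clip's width at 60 mm from the axle: the pointer's tip falls on it when on the mark.
- block: Fixed uneven offcut of joist, 100 (x) x 90 (y) x 25 mm high, with low rough patches up to 31 mm high at its sides and a rounded ridge along its own x axis. Origin: centre of its underside; x turned 0 to 1 rad left of world +x.
- ridge: The ridge fixed along the middle of the block: 90 mm long in the block's x, 30 mm wide, sides upright to z = 40 mm, top half-round of radius 15 mm, highest at z = 55 mm. Same origin and axes as the block. The gauge stands across it with its x axis along the ridge and rocks over its round top.
- ridge_top (a point): Middle of the ridge's highest line, 55 mm above the table.
- glue: Bystander: glue stick standing, 29 mm diameter, 84 mm tall; origin at the centre of its underside.
- tape: Bystander: roll of tape lying flat, 68 mm diameter, 22 mm high; origin at the centre of its underside.
- pot: Bystander: paint pot, 52 mm diameter, 45 mm tall; origin at the centre of its underside.
- eraser: Bystander: eraser, 50 x 22 x 14 mm; origin at the centre of its underside.

How it is judged (in metres and radians):
On the way:
1. the gauge, held by the fingers, stands upright on the ridge (contact force between gauge and ridge above 0.3 N and contact force between gauge and the fingers above 1 N and horizontal distance between gauge_foot and ridge_top below 0.025 m and height (world z) of gauge_foot above 0.045 m and angle between the x axis of gauge and the x axis of block, either way round below 0.25 rad and angle between gauge's own z axis and vertical below 0.13 rad), for 0.2 s.
At the end, for the whole second after the job is handed in: Still gripped (over 1 N), foot resting on the ridge (over 0.3 N), foot centre within 25 mm of the ridge's middle, square within 0.25 rad, higher than 45 mm; gauge leaning over 0.13 rad and steady; pointer still (under 0.3 rad/s), its tip within 4 mm of the mark (contact force between gauge and ridge above 0.3 N and contact force between gauge and the fingers above 1 N and horizontal distance between gauge_foot and ridge_top below 0.025 m and height (world z) of gauge_foot above 0.045 m and angle between the x axis of gauge and the x axis of block, either way round below 0.25 rad and distance between pointer_tip and clip_mark below 0.004 m and angle between gauge's own z axis and vertical above 0.13 rad and velocity of joint pointer between -0.3 and 0.3 rad/s and angular speed of gauge below 0.1 rad/s and linear speed of gauge below 0.02 m/s); the arm keeps its last pose, push and grip.
It fails at once if the glue stick is pushed more than 30 mm (distance of glue from where it was at the start of the episode above 0.03 m).
It fails at once if the roll of tape is pushed more than 30 mm (distance of tape from where it was at the start of the episode above 0.03 m).
It fails at once if the paint pot is pushed more than 30 mm (distance of pot from where it was at the start of the episode above 0.03 m).
It fails at once if the eraser is pushed more than 30 mm (distance of eraser from where it was at the start of the episode above 0.03 m).
It also fails if it takes over 48 s, if anything falls off the work surface, if the arm or the gripper's body presses on something with over 40 N, if the wrist force passes 120 N, or if a joint passes its speed limit or range.

ROBOT

A 6-joint arm with a two-finger parallel gripper is mounted at the origin on the work surface. World frame = base frame: x ahead of the robot, y to its left, z up, the work surface at z = 0. Lengths are in mm, angles in degrees, forces in N, time in s.
With the tool pointing down it reaches from about 300 to 850 mm from the base axis. Payload 4.2 kg.
Tool frame: the origin (TCP) lies on the centre line of the jaws, within the pads' length; the fingertips stand 14 mm ahead of it and the grasp point (between the pads) lies 5 mm behind it; z points along the fingers, y is the direction in which the jaws open and shut (so a half turn about z gives the same grasp; the last joint's range is limited). The gripper opens to 91 mm and grips with 3 to 60 N. Pads are 32 mm wide; open, the fingers measure 118 mm over their backs; the gripper's body (76 mm by 178 mm) begins 60 mm behind the grasp point.
Start: joints at [-66.291, 18.312, 89.639, -0, 72.044, -1.146], TCP at [241.69, -521.755, 227.976] pointing down, gripper open.
Joint ranges: [-177.97, 177.97], [-48.28, 115.42], [12.27, 149.76], [-77.06, 257.06], [2.81, 150.46], [-146.56, 146.56]. Speed limits (degrees/s): [147.25, 147.25, 180, 180, 180, 180].

INTERFACE

Orientations are given as [roll, pitch, yaw] about the fixed x, y, z axes, in that order (R = Rz(yaw) Ry(pitch) Rx(roll)).
In Python, from workcell import env gives the robot as it stands.
- The arm moves only by the tool play_rows, never from a script. Its argument "increments" is a list of rows, each a list of 5 numbers: the shift along the world's x, y, z in mm, then the turn about the world's z in degrees, then the closure, from 0 (fully open) to 1 (shut). In form: [[x, y, z, yaw, fingers], ...]. A call has 1 to 20 rows; each row shifts and turns the commanded pose from where the row before left it; what a row does not reach is not made up. A row lasts 1/8 s, in which the tool goes at most 62.5 mm and 10.7 degrees, less where a joint would pass 70% of its speed; a pose out of reach is approached as far as the arm can. A call is refused whole if a number of a shift passes 62.5 or a number of a turn 10.7, either way. A call with a gripper value outside its range is refused whole. The fingers move at their own pace and stop on an object; "newtons" is the grip in N (left out, the last holds). Time passes only in rows, so rows that do not move let the fingers close. It gives the time, the measured TCP pose, the force and the opening at its end, in the units of the state.
- env.state(): the state, without advancing time (a new reading comes with each control period).
- env.grab_frame(name): name is "side" or "top"; returns the picture (480x640x3 uint8, red, green, blue); there is no depth.
- env.calibration(name): a dict with "fx", "fy", "cx", "cy" (pixels), "R" (3x3) and "t" (3): a world point X has camera coordinates R X + t. Camera axes: x right, y down, z forward; pixel columns grow to the right and rows downward; lengths in mm; the calibration is good to about 2 mm. A picture is of the moment at which its call begins. calibration takes no time and is no camera call.
- env.job_done(): hands the job in, once; it reports no verdict.
The state is a dict: "time_s": time; "qpos": joint angles; "qvel": joint speeds; "effort": joint torques, N m; "ee_pos": TCP position; "ee_rot": TCP orientation; "force": force on the tool from outside, world axes, zero at the start; "torque": the same for the moment, N m; "gripper_width": finger opening in mm.
Only numpy, scipy, OpenCV 4.12 (cv2) and the standard library are available. Lean on these libraries where they do the work, as an engineer would, in place of code of your own. Each camera call takes 0.05 s, during which the arm holds its last target.

## Working session

There is one attempt and no reset: what is moved stays moved. The work goes in short steps, Python scripts to look and compute and a tool call to move; the robot and the scene stay as the last step left them, time stands still between calls to the robot, and variables do not carry over. Pictures are saved under pics/ and viewed, and the job is handed in when it is done.

Besides the shell and the picture viewer there is one more tool, called after "Emit:" as a command line: name --pt "numbers of a row" for each row, then --argument value for the rest. play_rows: Moves the arm, as the interface text tells. Its arguments: {"type":"object","properties":{"increments":{"type":"array"},"newtons":{"type":"number"}},"required":["increments"]}

```bash
mkdir -p pics; ls; python3 - <<'E'
from workcell import env
import cv2,json
for n in ("side","top"):
    f=env.grab_frame(n); cv2.imwrite(f"pics/{n}0.png",f[:,:,::-1])
    c=env.calibration(n); print(n,{k:(v.tolist() if hasattr(v,'tolist') else v) for k,v in c.items()})
print(env.state())
E
```

```text
pics
side {'fx': 435.12414740528834, 'fy': 435.12414740528834, 'cx': 319.39015225947435, 'cy': 230.77004626450614, 'R': [[0.9991049749705571, -0.04215195129544451, -0.0035301545389714744], [-0.028158228265903994, -0.6004931891824891, -0.7991339336596641], [0.031565220892745105, 0.7985180916844837, -0.6011426570145911]], 't': [-539.4838758033562, 111.14038834544156, 818.7435625990659]}
top {'fx': 445.0843598882973, 'fy': 445.0843598882973, 'cx': 322.51654412788895, 'cy': 239.41379700817663, 'R': [[0.027812033535816245, -0.9989982075919455, -0.03505812343356694], [-0.9958083712417322, -0.02463204056445162, -0.08808490416933126], [0.087133108262541, 0.037360993103928486, -0.995495845113779]], 't': [5.777539450445507, 577.6411113367972, 820.9789069812222]}
{'time_s': 0.1, 'qpos': array([-6.62920674e+01,  1.83485468e+01,  8.96986925e+01,  8.48304295e-04,
        7.20441752e+01, -1.14799190e+00]), 'qvel': array([ 0.04674738, -0.07855875, -0.16677744, -0.06662328, -0.03125737,
       -0.03829609]), 'effort': array([ 4.45194446e-04, -4.13333201e+01, -2.32509309e+01,  7.29254354e-02,
        4.22018662e-02, -4.23131405e-05]), 'ee_pos': array([ 241.50966892, -521.35455841,  227.20353977]), 'ee_rot': array([-1.79908620e+02, -2.63788539e-03,  2.48556602e+01]), 'force': array([-0.54789268, -0.68629485,  0.71123832]), 'torque': array([0.03277183, 0.03716509, 0.00510315]), 'gripper_width': 91.1020274540655}
```

View pics/side0.png

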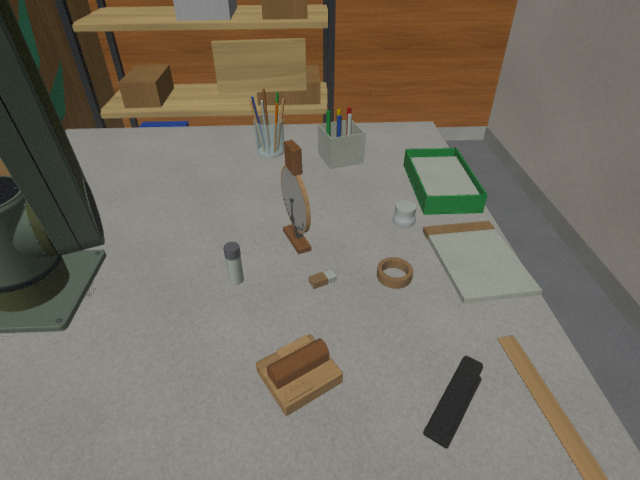

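View pics/top0.png

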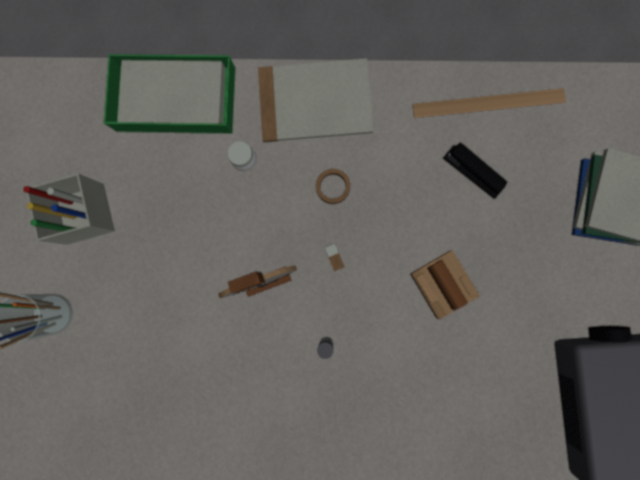

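```bash
python3 - <<'E'
import cv2
a=cv2.imread('pics/side0.png');b=cv2.imread('pics/top0.png')
cv2.imwrite('pics/z1.png',cv2.resize(a[130:260,250:350],None,fx=5,fy=4.6,interpolation=cv2.INTER_CUBIC)[:600])
cv2.imwrite('pics/z2.png',cv2.resize(b[250:310,210:310],None,fx=8,fy=8,interpolation=cv2.INTER_CUBIC))
cv2.imwrite('pics/z3.png',cv2.resize(b[240:330,400:490],None,fx=6,fy=6,interpolation=cv2.INTER_CUBIC))
cv2.imwrite('pics/z4.png',cv2.resize(a[330:415,250:350],None,fx=7,fy=7,interpolation=cv2.INTER_CUBIC))
E
```

```text
(no output)
```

View pics/z1.png

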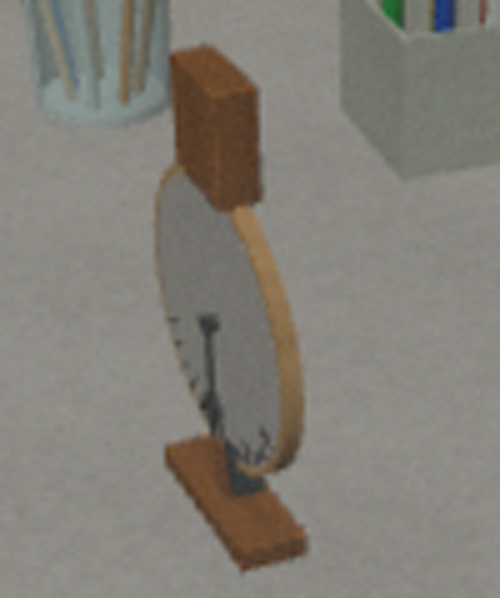

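View pics/z2.png

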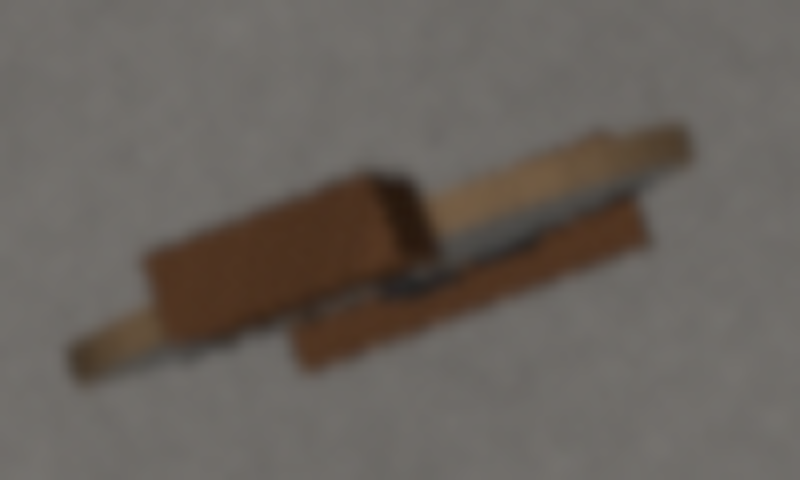

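View pics/z3.png

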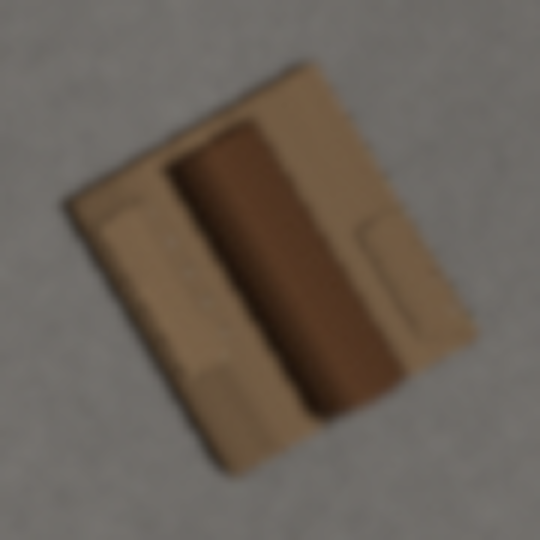

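View pics/z4.png

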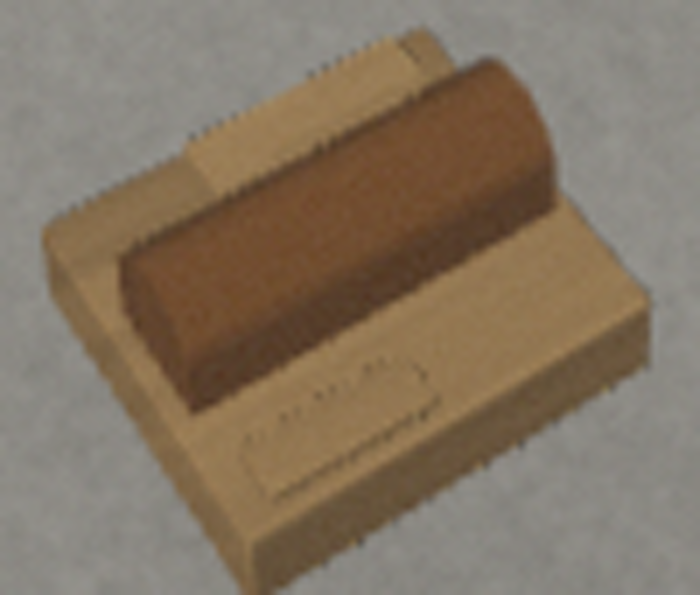

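```bash
cat > h.py <<'E'
import numpy as np, json
from workcell import env
C={n:env.calibration(n) for n in("side","top")}
def ray(n,p):
    c=C[n];R=np.array(c["R"]);t=np.array(c["t"])
    d=R.T@np.array([(p[0]-c["cx"])/c["fx"],(p[1]-c["cy"])/c["fy"],1.]);return -R.T@t,d/np.linalg.norm(d)
def plane(n,p,z):
    o,d=ray(n,p);return o+d*(z-o[2])/d[2]
def tri(ps,pt):
    A=np.zeros((3,3));b=np.zeros(3);rs=[ray("side",ps),ray("top",pt)]
    for o,d in rs:
        M=np.eye(3)-np.outer(d,d);A+=M;b+=M@o
    X=np.linalg.solve(A,b);return X,[round(float(np.linalg.norm((np.eye(3)-np.outer(d,d))@(X-o))),1) for o,d in rs]
def proj(n,X):
    c=C[n];q=np.array(c["R"])@X+np.array(c["t"]);return q[0]/q[2]*c["fx"]+c["cx"],q[1]/q[2]*c["fy"]+c["cy"]
z1=lambda p:(250+(p[0]-2)/5,130+(p[1]-2)/4.6)
z2=lambda p:(210+(p[0]-3.5)/8,250+(p[1]-3.5)/8)
z3=lambda p:(400+(p[0]-2.5)/6,240+(p[1]-2.5)/6)
z4=lambda p:(250+(p[0]-3)/7,330+(p[1]-3)/7)
E
python3 - <<'E'
from h import *
np.set_printoptions(precision=1,suppress=True)
S=[(208,44),(260,90),(222,103),(172,55)];T=[(148,252),(370,172),(395,255),(178,338)]
for s,t in zip(S,T): print(tri(z1(s),z2(t)),plane("side",z1(s),224),plane("top",z2(t),224))
for f,n,P in((z1,"side",S),(z2,"top",T)):
    Q=np.array([plane(n,f(p),224) for p in P]);d=Q[0]-Q[1]+Q[3]-Q[2]
    print(n,Q.mean(0),"y-dir ang-90",np.degrees(np.arctan2(d[1],d[0]))-90)
print("foot side z12",[plane("side",z1(p),12) for p in((215,440),(305,540),(240,557),(167,448))])
print("foot top z12 (-x,-y),(-x,+y)",[plane("top",z2(p),12) for p in((648,240),(300,365))])
print("block top25",[plane("top",z3(p),25) for p in((310,65),(475,335),(238,468),(78,203))])
print("block side25",[plane("side",z4(p),25) for p in((45,232),(255,545),(650,300))])
L=[(175,165),(322,418)];Rr=[(255,125),(405,375)]
a=[plane("top",z3(p),40) for p in L];b=[plane("top",z3(p),40) for p in Rr]
print("ridge",a,b,np.mean(a+b,0),np.degrees(np.arctan2(*(a[0]-a[1]+b[0]-b[1])[[1,0]])))
a=[plane("side",z4(p),55) for p in((125,250),(490,58))];print(a)
for n in C:print(n,ray(n,(0,0))[0])
E
```

```text
(array([494.9, 148.8, 225.4]), [0.9, 0.9]) [493.9 151.7 224. ] [495.8 149.1 224. ]
(array([512.3, 109.2, 223.8]), [0.9, 0.9]) [513.1 108.9 224. ] [511.4 109.2 224. ]
(array([497.9, 104.6, 220.9]), [1.4, 1.4]) [499.4  98.4 224. ] [496.5 104.  224. ]
(array([480.5, 143. , 223.5]), [0.1, 0.1]) [480.6 142.  224. ] [480.4 142.9 224. ]
side [496.8 125.2 224. ] y-dir ang-90 23.75156650191512
top [496.  126.3 224. ] y-dir ang-90 21.87188047404372
foot side z12 [array([487.9, 166.6,  12. ]), array([525.6,  88.8,  12. ]), array([498.7,  78. ,  12. ]), array([466.9, 161.2,  12. ])]
foot top z12 (-x,-y),(-x,+y) [array([499.5,  80.8,  12. ]), array([467.3, 163.6,  12. ])]
block top25 [array([ 562.6, -221.7,   25. ]), array([ 480. , -272.6,   25. ]), array([ 437., -200.,   25.]), array([ 517.5, -149.9,   25. ])]
block side25 [array([ 435.7, -200.6,   25. ]), array([ 482.4, -275.7,   25. ]), array([ 564.7, -223.4,   25. ])]
ridge [array([ 529.7, -177. ,   40. ]), array([ 454. , -221.9,   40. ])] [array([ 542.6, -201.3,   40. ]), array([ 467.7, -246.8,   40. ])] [ 498.5 -211.7   40. ] 31.000977557810618
[array([ 456.7, -227.8,   55. ]), array([ 532.7, -182.3,   55. ])]
side [ 516.3 -609.8  579.1]
top [503.5 -10.7 868.4]
```

Emit:
play_rows --pt "8 20 8 3 0" --pt "16 40 8 5.4 0" --pt "16 40 8 5.4 0" --pt "16 40 8 5.4 0" --pt "16 41 8 5.4 0" --pt "16 41 8 5.4 0" --pt "16 41 8 5.4 0" --pt "16 41 8 5.4 0" --pt "16 41 8 5.4 0" --pt "16 41 8 5.4 0" --pt "16 41 0 5.4 0" --pt "16 41 0 5.4 0" --pt "16 41 0 5.4 0" --pt "16 41 0 5.4 0" --pt "16 41 0 5.4 0" --pt "16 40 0 5.4 0" --pt "7 18 0 2.5 0" --pt "0 0 0 0 0"

```text
time_s: 2.35
ee_pos: [496.1, 128.0, 307.9]
ee_rot: [-180.0, 0.0, 111.5]
force: [0.2, -0.2, -0.4]
gripper_width: 91.3
```

Emit:
play_rows --pt "0 -1.5 -20 0 0" --pt "0 0 -25 0 0" --pt "0 0 -25 0 0" --pt "0 0 -20 0 0" --pt "0 0 -15 0 0" --pt "0 0 -8 0 0" --pt "0 0 0 0 0"

```text
time_s: 3.22
ee_pos: [496.5, 125.4, 194.9]
ee_rot: [-180.0, 0.0, 111.3]
force: [1.1, 1.2, 0.7]
gripper_width: 91.1
```

```bash
python3 - <<'E'
from workcell import env
import cv2
f=env.grab_frame("side")[:,:,::-1]; cv2.imwrite("pics/s1.png",cv2.resize(f[80:270,200:420],None,fx=3.5,fy=3,interpolation=cv2.INTER_CUBIC))
E
```

```text
(no output)
```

View pics/s1.png

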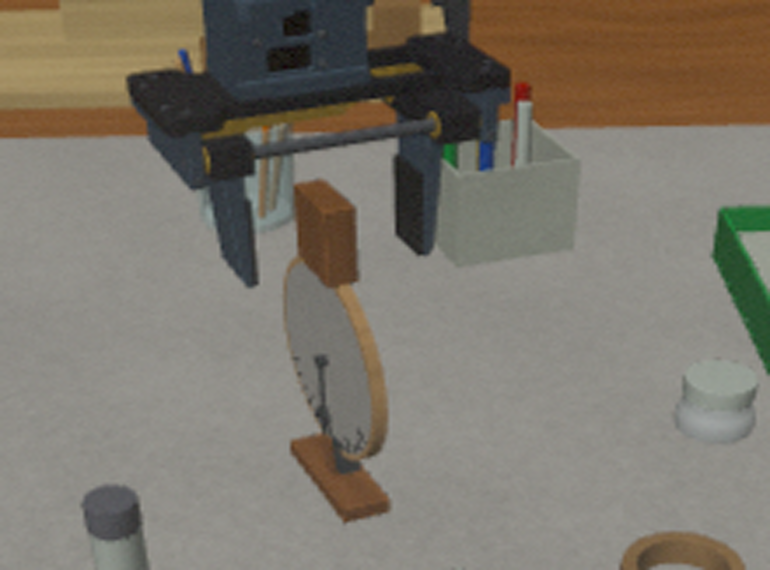

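Emit:
play_rows --pt "0 0 0 0 0.5" --pt "0 0 0 0 0.7" --pt "0 0 0 0 0.85" --pt "0 0 0 0 1" --pt "0 0 0 0 1" --pt "0 0 0 0 1" --pt "0 0 0 0 1" --pt "0 0 0 0 1" --newtons 25

```text
time_s: 4.28
ee_pos: [496.6, 125.7, 194.9]
ee_rot: [-180.0, 0.0, 111.4]
force: [-0.7, -0.3, -0.4]
gripper_width: 18.0
```

Emit:
play_rows --pt "0 0 5 0 1" --pt "0 0 10 0 1" --pt "0 0 15 0 1" --pt "0 0 20 0 1" --pt "0 0 20 0 1" --pt "0 0 20 0 1" --pt "0 0 15 0 1" --pt "0 -8 10 2 1" --pt "0 -17 5 5 1" --pt "0 -20 0 5 1" --pt "0 -20 0 6 1" --pt "0 -20 0 6 1" --pt "0 -20 0 6 1" --pt "0 -20 0 6 1" --pt "0 -20 0 6 1" --pt "0 -20 0 6 1" --pt "0 -17 0 6 1" --pt "0 -14 0 4 1" --pt "0 -8 0 2 1" --pt "0 0 0 0 1"

```text
time_s: 6.78
ee_pos: [496.6, -78.6, 315.3]
ee_rot: [180.0, 0.0, 171.3]
force: [-0.3, 0.6, -3.1]
gripper_width: 18.1
```

Emit:
play_rows --pt "0 0 0 0 1" --pt "0 0 0 0 1" --pt "0 0 0 0 1" --pt "0 0 0 0 1" --pt "0 0 0 0 1" --pt "0 0 0 0 1" --pt "0 0 0 0 1" --pt "0 0 0 0 1" --pt "0 0 0 0 1" --pt "0 0 0 0 1" --pt "0 0 0 0 1" --pt "0 0 0 0 1" --pt "0 0 0 0 1" --pt "0 0 0 0 1"

```text
time_s: 8.52
ee_pos: [496.7, -78.3, 315.0]
ee_rot: [180.0, 0.0, 171.4]
force: [-0.1, 0.3, -2.8]
gripper_width: 17.7
```

```bash
python3 - <<'E'
from workcell import env
import cv2
f=env.grab_frame("side")[:,:,::-1]; cv2.imwrite("pics/s2full.png",f); cv2.imwrite("pics/s2.png",cv2.resize(f[60:360,180:480],None,fx=2,fy=2,interpolation=cv2.INTER_CUBIC))
f=env.grab_frame("top")[:,:,::-1]; cv2.imwrite("pics/t2full.png",f)
E
```

```text
(no output)
```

View pics/s2.png

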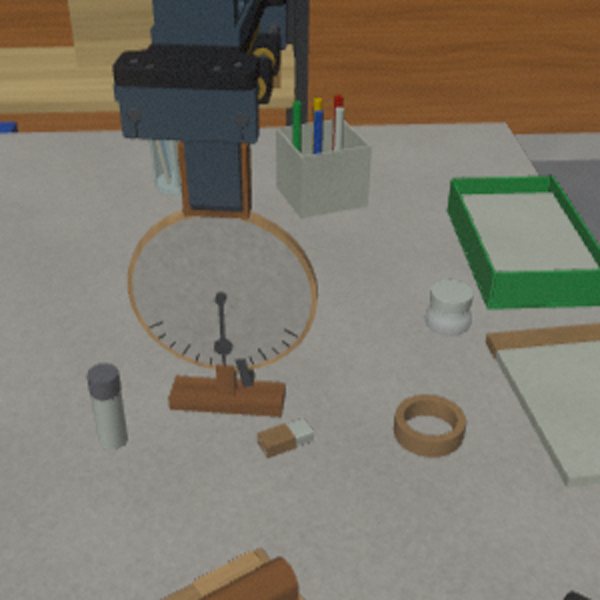

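```bash
python3 - <<'E'
import cv2
a=cv2.imread('pics/s2full.png')
cv2.imwrite('pics/z5.png',cv2.resize(a[155:275,235:355],None,fx=5,fy=5,interpolation=cv2.INTER_CUBIC))
E
```

```text
(no output)
```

View pics/z5.png

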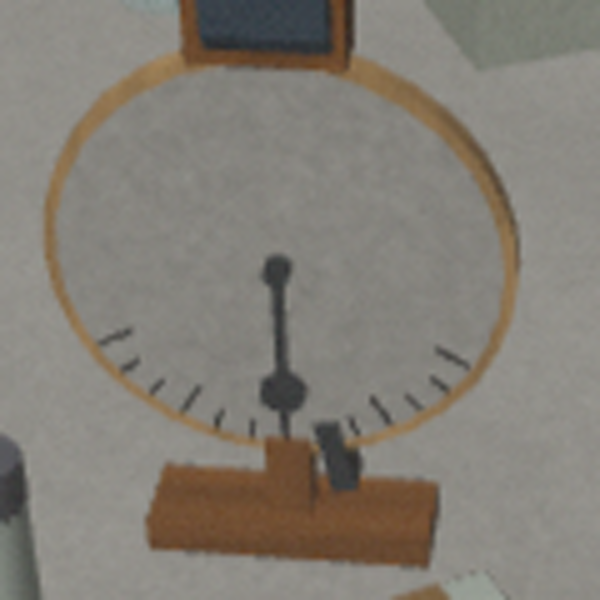

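```bash
cat >> h.py <<'E'
def face(n,p,P,psi,off):
    # ray hit on gauge face plane; returns (gauge-y coordinate wrt P, z)
    a=np.radians(psi);N=np.array([np.cos(a),np.sin(a),0]);Y=np.array([-np.sin(a),np.cos(a),0])
    o,d=ray(n,p);q0=np.array([*P,0.])+off*N
    X=o+d*((q0-o)@N)/(d@N);return np.array([(X-q0)@Y,X[2]])
E
python3 - <<'E'
from h import *
np.set_printoptions(precision=1,suppress=True)
z5=lambda p:(235+(p[0]-2)/5,155+(p[1]-2)/5)
P=(496.7,-78.3)
for off in(-4,-8):
    f=lambda p:face("side",z5(p),P,81.35,off)
    ax=f((278,270))
    for nm,p in dict(axle=(278,270),bob=(283,391),tip=(287,437),clip0=(327,424),clipm=(338,457),clip1=(346,488),footL=(150,548),footR=(432,565),footTL=(165,468),footTR=(438,485),dialL=(45,230),dialR=(517,260),stem=(290,475)).items():
        v=f(p);d=v-ax;print(off,nm,v,"r",round(float(np.hypot(*d)),1),"ang(-y side +)",round(float(np.arctan2(-d[0],-d[1])),3))
E
```

```text
-4 axle [  1.4 223.7] r 0.0 ang(-y side +) -3.142
-4 bob [  1.8 179.4] r 44.3 ang(-y side +) -0.01
-4 tip [  1.4 161.6] r 62.1 ang(-y side +) 0.001
-4 clip0 [-11.3 167.7] r 57.4 ang(-y side +) 0.223
-4 clipm [-14.4 155. ] r 70.5 ang(-y side +) 0.225
-4 clip1 [-16.5 142.7] r 83.0 ang(-y side +) 0.218
-4 footL [ 48.4 111.8] r 121.4 ang(-y side +) -0.397
-4 footR [-43.6 113. ] r 119.5 ang(-y side +) 0.386
-4 footTL [ 40.9 145.9] r 87.3 ang(-y side +) -0.469
-4 footTR [-45.5 146.4] r 90.4 ang(-y side +) 0.546
-4 dialL [ 69.8 233. ] r 69.0 ang(-y side +) -1.706
-4 dialR [-68.2 232.1] r 70.1 ang(-y side +) 1.69
-4 stem [  1.  146.5] r 77.3 ang(-y side +) 0.005
-8 axle [  0.6 226.5] r 0.0 ang(-y side +) -3.142
-8 bob [  1.1 182.5] r 44.0 ang(-y side +) -0.01
-8 tip [  0.6 164.8] r 61.7 ang(-y side +) 0.001
-8 clip0 [-12.  170.9] r 57.0 ang(-y side +) 0.223
-8 clipm [-15.  158.3] r 70.0 ang(-y side +) 0.225
-8 clip1 [-17.2 146.1] r 82.4 ang(-y side +) 0.218
-8 footL [ 47.3 115.4] r 120.5 ang(-y side +) -0.397
-8 footR [-44.  116.6] r 118.6 ang(-y side +) 0.386
-8 footTL [ 39.8 149.2] r 86.6 ang(-y side +) -0.469
-8 footTR [-45.9 149.8] r 89.7 ang(-y side +) 0.546
-8 dialL [ 68.5 235.7] r 68.5 ang(-y side +) -1.706
-8 dialR [-68.5 234.7] r 69.6 ang(-y side +) 1.69
-8 stem [  0.3 149.8] r 76.7 ang(-y side +) 0.005
```

Emit:
play_rows --pt "0 -6 0 -2 1" --pt "0 -12 0 -5 1" --pt "0 -14 0 -6 1" --pt "0.5 -14 0 -6 1" --pt "0.5 -14 0 -6 1" --pt "0.5 -14 0 -6 1" --pt "0.5 -14 0 -6 1" --pt "0.5 -14 0 -5 1" --pt "0 -14 0 -4 1" --pt "0 -11 0 -3 1" --pt "0 -6 -5 -1 1" --pt "0 -1 -12 0 1" --pt "0 0 -14 0 1" --pt "0 0 -12 0 1" --pt "0 0 -8 0 1" --pt "0 0 -4 0 1" --pt "0 0 0 0 1" --pt "0 0 0 0 1"

```text
time_s: 10.88
ee_pos: [499.5, -212.4, 260.5]
ee_rot: [180.0, 0.1, 121.4]
force: [0.2, 0.3, -3.6]
gripper_width: 18.2
```

```bash
python3 - <<'E'
from workcell import env
import cv2
f=env.grab_frame("side")[:,:,::-1]; cv2.imwrite("pics/s3full.png",f); cv2.imwrite("pics/s3.png",cv2.resize(f[210:410,200:400],None,fx=3,fy=3,interpolation=cv2.INTER_CUBIC))
f=env.grab_frame("top")[:,:,::-1]; cv2.imwrite("pics/t3full.png",f);cv2.imwrite("pics/t3.png",cv2.resize(f[180:380,360:560],None,fx=3,fy=3,interpolation=cv2.INTER_CUBIC))
E
```

```text
(no output)
```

View pics/s3.png

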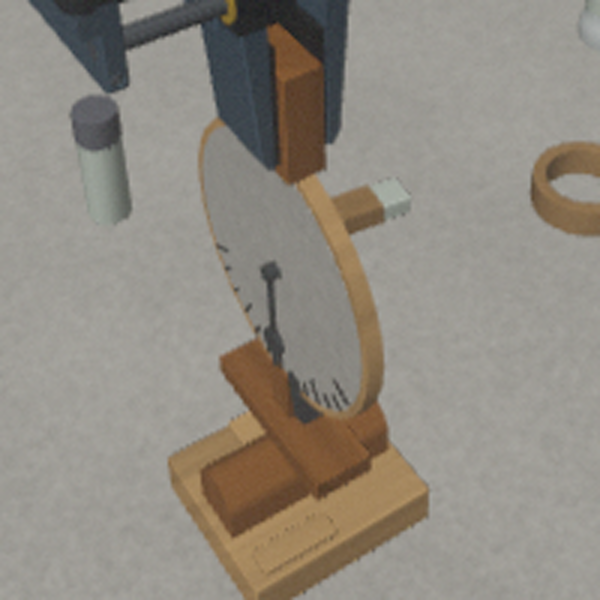

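View pics/t3.png

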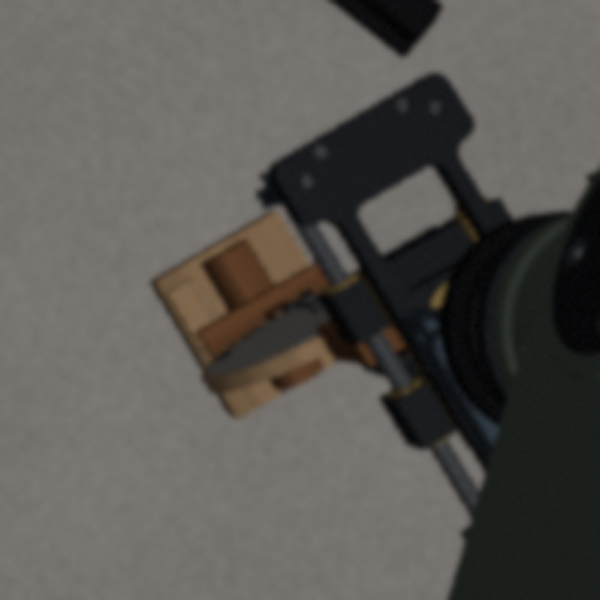

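Emit:
play_rows --pt "0 0 -4 0 1" --pt "0 0 -3 0 1" --pt "0 0 -2 0 1" --pt "0 0 -1 0 1" --pt "0 0 0 0 1"

```text
time_s: 11.6
ee_pos: [499.2, -212.3, 250.0]
ee_rot: [180.0, 0.0, 121.4]
force: [-0.3, -0.5, -3.6]
gripper_width: 17.9
```

```bash
python3 - <<'E'
from h import *
np.set_printoptions(precision=1,suppress=True)
z=lambda p:(200+(p[0]-1)/3,210+(p[1]-1)/3)
for p in((315,487),(370,458),(222,360)): print(plane("side",z(p),77.5))
E
```

```text
[ 509.7 -257.1   77.5]
[ 534.9 -242.8   77.5]
[ 465.1 -182.5   77.5]
```

Emit:
play_rows --pt "0 0 -1 0 1" --pt "0 0 0 0 1" --pt "0 0 0 0 1"

```text
time_s: 11.98
ee_pos: [499.3, -212.3, 249.8]
ee_rot: [180.0, 0.0, 121.4]
force: [-1.7, 0.2, 4.7]
gripper_width: 18.1
```

Emit:
play_rows --pt "0 0 0 0 1" --pt "0 0 0 0 1" --pt "0 0 0 0 1" --pt "0 0 0 0 1" --newtons 8

```text
time_s: 12.48
ee_pos: [499.5, -212.6, 249.8]
ee_rot: [180.0, 0.1, 121.4]
force: [-1.1, 0.0, 5.4]
gripper_width: 18.0
```

Emit:
play_rows --pt "1.15 -1.9 0 0 1" --pt "1.15 -1.9 -0.05 0 1" --pt "1.15 -1.9 -0.05 0 1" --pt "1.15 -1.9 -0.1 0 1" --pt "1.15 -1.9 -0.1 0 1" --pt "1.15 -1.9 -0.15 0 1" --pt "0 0 0 0 1" --pt "0 0 0 0 1"

```text
time_s: 13.48
ee_pos: [506.5, -224.1, 248.8]
ee_rot: [180.0, 0.1, 121.4]
force: [-0.6, -0.7, 4.9]
gripper_width: 18.1
```

```bash
python3 - <<'E'
from workcell import env
import cv2
f=env.grab_frame("side")[:,:,::-1]; cv2.imwrite("pics/s4full.png",f); cv2.imwrite("pics/s4.png",cv2.resize(f[210:410,220:400],None,fx=3,fy=3,interpolation=cv2.INTER_CUBIC))
E
```

```text
(no output)
```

View pics/s4.png

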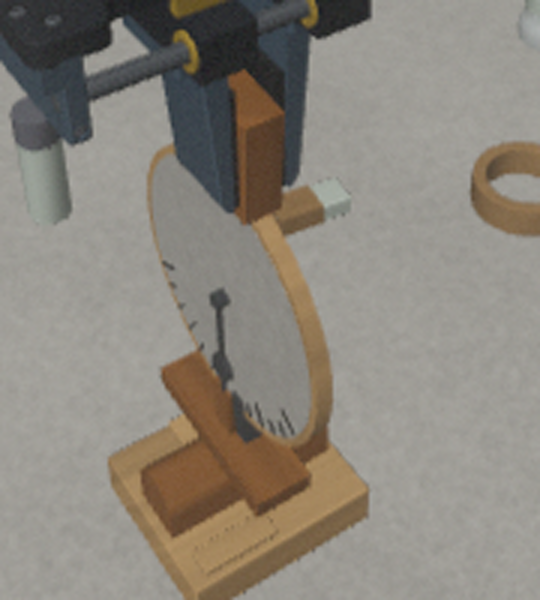

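```bash
python3 - <<'E'
import cv2
a=cv2.imread('pics/s4full.png')
cv2.imwrite('pics/z6.png',cv2.resize(a[285:385,265:345],None,fx=6,fy=6,interpolation=cv2.INTER_CUBIC))
E
```

```text
(no output)
```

View pics/z6.png

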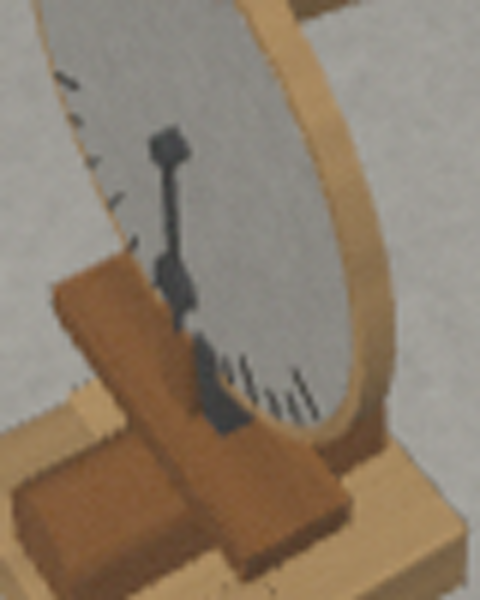

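```bash
cat > meas.py <<'E'
from h import *
np.set_printoptions(precision=1,suppress=True)
def go(f,pts,foot,P=(499.7,-212.),psi=31.4):
    ax=face("side",f(pts["axle"]),P,psi,-7)
    for k,p in pts.items():
        v=face("side",f(p),P,psi,-7);d=v-ax;print(k,v,"r",round(float(np.hypot(*d)),1),"ang",round(float(np.arctan2(-d[0],-d[1])),3))
    a,b=[face("side",f(p),P,psi,-15) for p in foot];d=b-a
    # a = +y end, b = -y end of the -x top edge of the foot
    print("foot top edge",a,b,"len",np.hypot(*d),"tilt",np.arctan2(-d[1],-d[0]),"mid",(a+b)/2)
E
python3 - <<'E'
from meas import *
z=lambda p:(265+(p[0]-2.5)/6,285+(p[1]-2.5)/6)
go(z,dict(axle=(168,147),bob=(175,283),tip=(180,328),clip0=(202,342),clip1=(227,425)),((57,285),(245,560)))
E
```

```text
axle [ -5.5 160.6] r 0.0 ang -3.142
bob [ -5.  115.8] r 44.8 ang -0.01
tip [ -6.2 101.3] r 59.3 ang 0.011
clip0 [-16.1 106.6] r 55.1 ang 0.193
clip1 [-25.7  87.3] r 76.0 ang 0.269
foot top edge [40.7 75.1] [-45.1  65.9] len 86.28757502377995 tilt 0.10629050378110265 mid [-2.2 70.5]
```

Emit:
play_rows --pt "1.15 -1.87 -0.15 0 1" --pt "1.15 -1.87 -0.17 0 1" --pt "1.15 -1.87 -0.19 0 1" --pt "1.15 -1.87 -0.21 0 1" --pt "1.15 -1.87 -0.23 0 1" --pt "1.15 -1.87 -0.26 0 1" --pt "1.15 -1.87 -0.28 0 1" --pt "0 0 0 0 1"

```text
time_s: 14.52
ee_pos: [514.2, -236.9, 246.7]
ee_rot: [-180.0, -0.0, 121.3]
force: [-0.4, -0.1, 0.7]
gripper_width: 18.0
```

Emit:
play_rows --pt "0 0 -0.4 0 1" --pt "1.15 -1.87 -0.35 0 1" --pt "1.15 -1.87 -0.37 0 1" --pt "1.15 -1.87 -0.4 0 1" --pt "1.15 -1.87 -0.43 0 1" --pt "1.15 -1.87 -0.45 0 1" --pt "0 0 0 0 1" --pt "0 0 0 0 1" --pt "0 0 0 0 1" --pt "0 0 0 0 1" --pt "0 0 0 0 1" --pt "0 0 0 0 1" --pt "0 0 0 0 1" --pt "0 0 0 0 1"

```text
time_s: 16.27
ee_pos: [519.9, -246.1, 244.6]
ee_rot: [180.0, 0.0, 121.4]
force: [0.1, -1.1, 1.3]
gripper_width: 17.7
```

```bash
python3 - <<'E'
from workcell import env
import cv2
f=env.grab_frame("side")[:,:,::-1]; cv2.imwrite("pics/s5full.png",f); cv2.imwrite("pics/s5.png",cv2.resize(f[285:385,265:365],None,fx=6,fy=6,interpolation=cv2.INTER_CUBIC))
f=env.grab_frame("top")[:,:,::-1]; cv2.imwrite("pics/t5.png",cv2.resize(f[200:350,360:520],None,fx=4,fy=4,interpolation=cv2.INTER_CUBIC))
E
```

```text
(no output)
```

View pics/s5.png

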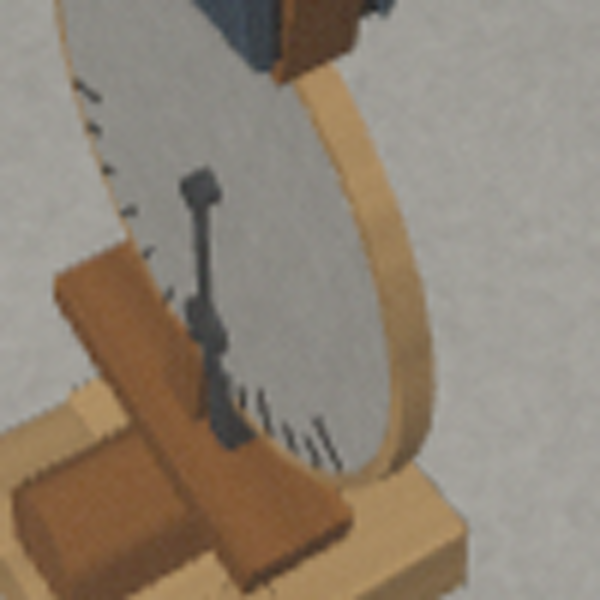

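View pics/t5.png

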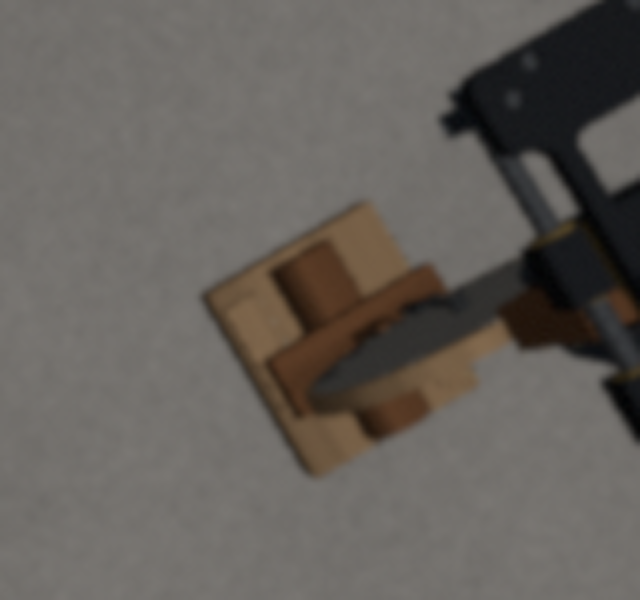

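```bash
python3 - <<'E'
from meas import *
z=lambda p:(265+(p[0]-2.5)/6,285+(p[1]-2.5)/6)
go(z,dict(axle=(201,188),bob=(207,325),clip0=(218,375),clip1=(233,441)),((57,283),(247,572)))
# foot via top view z~? predicted pixels for theta values
import numpy as np
a=np.radians(31.4);X=np.array([np.cos(a),np.sin(a),0]);Y=np.array([-np.sin(a),np.cos(a),0]);Z=np.array([0,0,1.])
for th in(.16,.2,.24):
    n=-np.sin(th)*Y+np.cos(th)*Z;t=np.cos(th)*Y+np.sin(th)*Z
    for s in(1.,0):
        O=np.array([499.3,-211.7,40])+15*n+15*th*t*s
        c=.222
        q=lambda p:[round(float(u),1) for u in ((np.array(proj("side",O+p))-[265,285])*6+2.5)]
        print(th,"axle",q(-7*X+105*n),"mark",q(-7*X+(105-60*np.cos(c))*n-60*np.sin(c)*t),"tip",q(-7*X+105*n-60*Z),"foot",q(-15*X+12*n+45*t),q(-15*X+12*n-45*t))
E
```

```text
axle [-19.  160.1] r 0.0 ang -3.142
bob [-18.7 115.1] r 45.0 ang -0.006
clip0 [-22.6 101.9] r 58.4 ang 0.062
clip1 [-28.1  84.2] r 76.5 ang 0.119
foot top edge [40.6 75.9] [-45.7  62.2] len 87.45646157138165 tilt 0.1577330340354031 mid [-2.6 69.1]
0.16 axle [193.7, 184.3] mark [211.5, 375.7] tip [202.9, 364.9] foot [52.2, 281.8] [246.9, 579.0]
0.16 axle [199.6, 192.5] mark [217.1, 383.9] tip [208.4, 373.1] foot [57.0, 289.1] [252.5, 587.6]
0.2 axle [204.0, 198.7] mark [215.7, 383.1] tip [212.6, 379.1] foot [53.3, 279.1] [247.5, 584.1]
0.2 axle [211.4, 209.4] mark [222.7, 393.6] tip [219.6, 389.7] foot [59.3, 288.6] [254.5, 595.1]
0.24 axle [214.4, 213.5] mark [219.9, 390.5] tip [222.4, 393.8] foot [54.6, 276.7] [247.9, 588.9]
0.24 axle [223.3, 226.8] mark [228.2, 403.5] tip [230.8, 406.8] foot [61.8, 288.3] [256.2, 602.4]
```

```bash
python3 - <<'E'
import cv2
a=cv2.imread('pics/s3full.png')
cv2.imwrite('pics/z7.png',cv2.resize(a[275:375,255:355],None,fx=6,fy=6,interpolation=cv2.INTER_CUBIC))
E
```

```text
(no output)
```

View pics/z7.png

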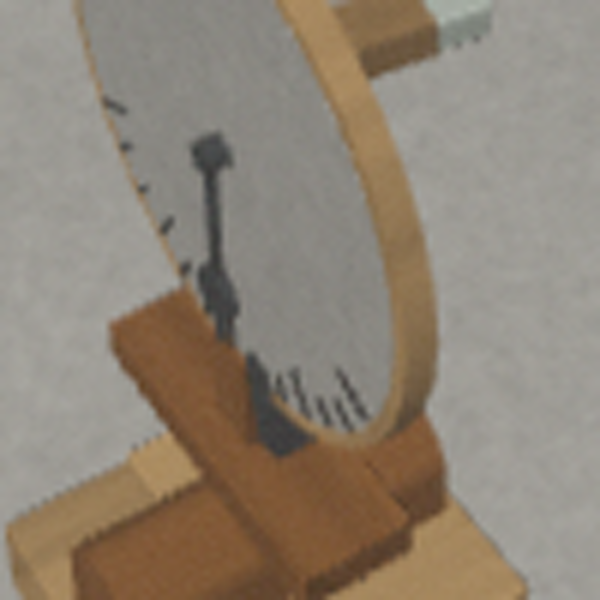

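```bash
python3 - <<'E'
from meas import *
z=lambda p:(255+(p[0]-2.5)/6,275+(p[1]-2.5)/6)
go(z,dict(axle=(211,153),bob=(219,295),tip=(225,340),clip0=(258,358),clip1=(287,444)),((112,325),(300,590)))
E
```

```text
axle [  0.7 171.8] r 0.0 ang -3.142
bob [  1.2 126. ] r 45.8 ang -0.01
tip [ -0.4 112.2] r 59.6 ang 0.018
clip0 [-15.3 120.8] r 53.4 ang 0.304
clip1 [-26.5 102.8] r 74.2 ang 0.375
foot top edge [42.5 80.8] [-43.4  75.1] len 86.02213295585717 tilt 0.06562373217070748 mid [-0.4 78. ]
```

Emit:
play_rows --pt "1.2 -1.95 -0.5 0 1" --pt "1.2 -1.95 -0.55 0 1" --pt "0 0 0 0 1" --pt "0 0 0 0 1" --pt "0 0 0 0 1" --pt "0 0 0 0 1" --pt "0 0 0 0 1" --pt "0 0 0 0 1" --pt "0 0 0 0 1" --pt "0 0 0 0 1" --pt "0 0 0 0 1" --pt "0 0 0 0 1" --pt "0 0 0 0 1" --pt "0 0 0 0 1" --pt "0 0 0 0 1" --pt "0 0 0 0 1" --pt "0 0 0 0 1" --pt "0 0 0 0 1" --pt "0 0 0 0 1"

```text
time_s: 18.75
ee_pos: [522.3, -250.0, 243.6]
ee_rot: [180.0, 0.0, 121.4]
force: [0.1, -1.0, 1.5]
gripper_width: 18.0
```

```bash
python3 - <<'E'
from workcell import env
import cv2
f=env.grab_frame("side")[:,:,::-1]; cv2.imwrite("pics/s6full.png",f); cv2.imwrite("pics/s6.png",cv2.resize(f[280:380,265:365],None,fx=6,fy=6,interpolation=cv2.INTER_CUBIC))
cv2.imwrite("pics/s6z.png",cv2.resize(f[310:365,285:335],None,fx=10,fy=10,interpolation=cv2.INTER_CUBIC))
E
```

```text
(no output)
```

View pics/s6.png

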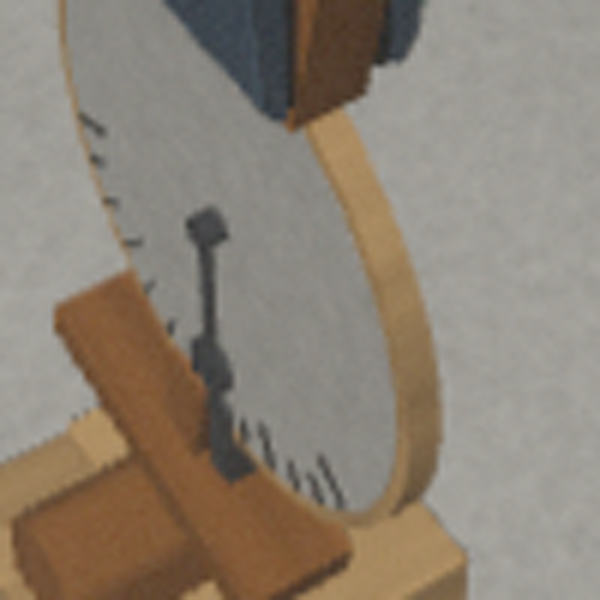

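View pics/s6z.png

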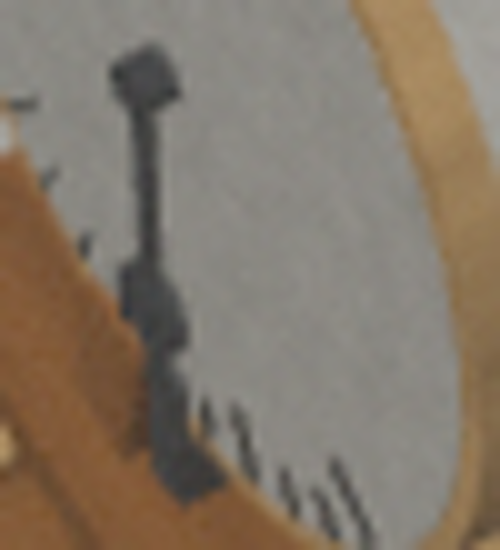

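```bash
python3 - <<'E'
import cv2
for n,o in(('s3full',(255,275)),('s6full',(265,280))):
    a=cv2.imread(f'pics/{n}.png')
    L=cv2.resize(a[o[1]+10:o[1]+65,o[0]+5:o[0]+40],None,fx=10,fy=10,interpolation=cv2.INTER_CUBIC)
    R=cv2.resize(a[o[1]+50:o[1]+90,o[0]+30:o[0]+70],None,fx=10,fy=10,interpolation=cv2.INTER_CUBIC)
    import numpy as np
    c=np.zeros((550,750,3),np.uint8);c[:,:350]=L;c[:400,350:]=R
    cv2.imwrite(f'pics/tk_{n}.png',c)
E
```

```text
(no output)
```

View pics/tk_s3full.png

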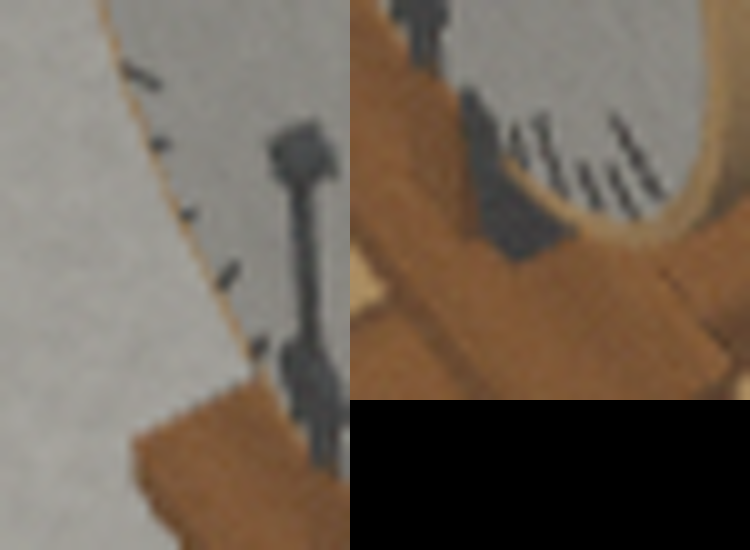

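View pics/tk_s6full.png

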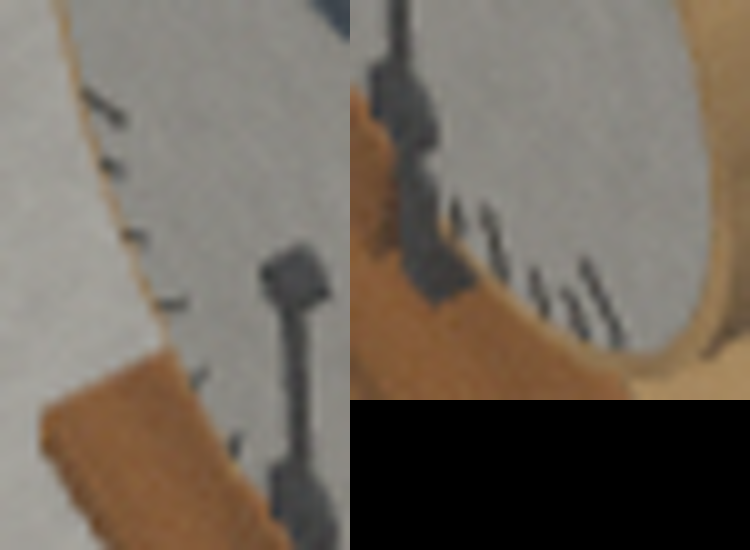

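```bash
python3 - <<'E'
from h import *
def T(L,R,o,off,psi):
    px=[(o[0]+5+(p[0]-4.5)/10,o[1]+10+(p[1]-4.5)/10) for p in L]+[(o[0]+30+(p[0]-4.5)/10,o[1]+50+(p[1]-4.5)/10) for p in R]
    return np.array([face("side",p,(499.7,-212),psi,-4) for p in px])
L3=[(141,77),(160,144),(187,216),(229,274),(259,347)];R3=[(165,140),(200,158),(238,183),(270,190),(287,160)]
L6=[(103,107),(112,167),(136,236),(172,304),(200,377)];R6=[(107,215),(145,240),(190,292),(224,312),(253,303)]
# frontal
z5=lambda p:(235+(p[0]-2)/5,155+(p[1]-2)/5)
F=np.array([face("side",z5(p),(496.7,-78.3),81.35,-4) for p in [(115,337),(130,366),(157,387),(191,398),(220,419),(355,427),(381,408),(413,402),(441,383),(453,357)]])
def rot(A,B):
    a=A-A.mean(0);b=B-B.mean(0)
    th=np.arctan2((a[:,0]*b[:,1]-a[:,1]*b[:,0]).sum(),(a*b).sum());c,s=np.cos(th),np.sin(th)
    r=b-a@np.array([[c,-s],[s,c]]).T;return round(float(th),3),round(float(np.sqrt((r**2).sum(1).mean())),2)
for psi in(30.4,31.4,32.4):
    A=T(L3,R3,(255,275),-4,psi);B=T(L6,R6,(265,280),-4,psi)
    print(psi,"s3->s6",rot(A,B),"front->s3",rot(F,A),"front->s6",rot(F,B))
E
```

```text
30.4 s3->s6 (0.207, 0.95) front->s3 (-0.031, 1.48) front->s6 (0.177, 0.92)
31.4 s3->s6 (0.213, 0.75) front->s3 (0.009, 0.96) front->s6 (0.222, 0.71)
32.4 s3->s6 (0.217, 0.86) front->s3 (0.048, 1.73) front->s6 (0.266, 1.28)
```

```bash
python3 - <<'E'
from workcell import env
s=env.state();print(s["time_s"],s["ee_pos"],s["force"],s["gripper_width"],abs(s["qvel"]).max())
print(env.job_done())
E
```

```text
18.8 [ 522.27504552 -250.00336239  243.57008875] [ 0.32038793 -2.22645621  2.02573444] 17.62904546980825 0.0952236587299021
the job is handed in; nothing more can be done
None
```

I picked the gauge up by its grip and stood it upright across the ridge for about half a second, with a clear contact force. I then loosened the grip to 8 N and rocked the gauge towards the clip. The job was handed in at about 19 s with the gauge still held; no verdict is reported.

My last checks, made before handing in:
- **Clip:** it stands at about 0.222 rad, read in a near face-on view while the gauge hung upright.
- **Lean:** matching the dial's tick marks between views gives 0.213 to 0.222 rad. The arm's own motion gives about 0.22 rad. The pointer tip should therefore be about 1 mm from the mark, against the 4 mm allowed.
- **Contact:** the ridge was carrying roughly 4 to 5 N, and the grip opening was about 18 mm.
- **Foot:** it had not visibly slid from the middle of the ridge.
- **Steadiness:** I waited about 2 s after the last movement so the pointer could settle. I did not compare two pictures to confirm it was still.
- **Other things:** I kept the gauge and gripper clear of them and saw no contact. I did not measure their positions again at the end.

**Checks that disagreed:** in the angled side view, the clip's direction and the slope of the foot's edge read off by about 0.1 and 0.07 rad even with the gauge upright. I did not rely on those two readings. The tick matching also assumes how far the gauge is turned: 1° either way shifts the face-on comparison by about 0.045 rad. The comparison between the upright and leaning views, both at that same turn, moves by only about 0.005 rad.

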